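# Seat the thin heat-spreader plate in the board's slot

### The arm

A 6-joint arm with a two-finger parallel gripper is mounted at the origin on the work surface. World frame = base frame: x ahead of the robot, y to its left, z up, the work surface at z = 0. Lengths are in mm, angles in rad, forces in N, time in s.
With the tool pointing down it reaches from about 350 to 775 mm from the base axis. Payload 7.3 kg.
Tool frame: the origin (TCP) lies at the very end of the fingers, on their centre line; the grasp point (between the pads) lies 19 mm behind it; z points along the fingers, y is the line along which they close (so a half turn about z gives the same grasp; the last joint's range is limited). The gripper opens to 92 mm and grips with 3 to 60 N. Pads are 19 mm wide; open, the fingers measure 130 mm over their backs; the gripper's body (75 mm by 190 mm) begins 47 mm behind the grasp point.
Start: joints at [-1.408, 0.342, 1.524, -0, 1.275, -0.146], TCP at [159.578, -500.18, 226.741] pointing down, gripper open.
Joint ranges: [-2.53, 2.53], [-0.77, 2.02], [0.04, 2.7], [-1, 4.14], [0.28, 2.66], [-3.11, 3.11]. Speed limits (rad/s): [2.57, 2.57, 3.14, 3.14, 3.14, 3.14].

### API

Orientations are given as a unit quaternion [w, x, y, z].
In Python, from cell import env, imaging, ticket gives the robot as it stands.
- The arm moves only by the shell command python3 -m crank 'ROWS' [FORCE]. ROWS is JSON, a list of rows, each a list of 7 numbers: the shift along the world's x, y, z in units of 5 cm (1.0 is 5 cm), then the turn, a rotation vector about the world's x, y, z in units of 0.08 rad (1.0 is 0.08 rad), then the opening, from -1 (shut) to 1 (fully open). In form: [[tx, ty, tz, wx, wy, wz, hand], ...]. A call has 1 to 8 rows; each row shifts and turns the commanded pose from where the row before left it; what a row does not reach is not made up. A row lasts 1/8 s, in which the tool goes at most 62.5 mm and 10.7 degrees, less where a joint would pass 70% of its speed; a pose out of reach is approached as far as the arm can. A call with a number of a shift or a turn outside -1 to 1 is refused whole. A call with a gripper value outside its range is refused whole. The fingers move at their own pace and stop on an object; FORCE is the grip in N (left out, the last holds). Time passes only in rows, so rows that do not move let the fingers close. It gives the time, the measured TCP pose, the force, the opening and the grip force at its end, in the units of the state.
- env.observe(): the state, without advancing time (a new reading comes with each control period).
- imaging.read_camera(name): name is "side" or "top"; returns a dict with "frame" (480x640x3 uint8, red, green, blue), "fx", "fy", "cx", "cy" (pixels), "cam_to_world" (4x4, takes a point from camera to world coordinates). Camera axes: x right, y down, z forward; pixel columns grow to the right and rows downward; lengths in mm; the calibration is good to about 2 mm. A picture is of the moment at which its call begins. There is no depth.
- ticket.close_job(): hands the job in; it is judged then, once.
The state is a dict: "clock": time; "qpos": joint angles; "qvel": joint speeds; "effort": joint torques, N m; "ee_pos": TCP position; "orientation": TCP orientation; "contact_force": force on the tool from outside, world axes, zero at the start; "wrist_torque": the same for the moment, N m; "grip_width": finger opening in mm; "grasp_force": force on a finger pad.
Only numpy, scipy, OpenCV 4.12 (cv2) and the standard library are available. Lean on these libraries where they do the work, as an engineer would, in place of code of your own. Each camera call takes 0.05 s, during which the arm holds its last target. There are 200 camera calls.

### The job

Two square aluminium heat-spreader plates stand on edge on the green mat, alike but for their thickness: one is 12 mm thick, the other 22 mm. Gauge them between the fingers if you need to, and seat the 12 mm one upright and fully down in the slot between the two copper rails of the black circuit board, about mid-length, and let go; the 22 mm plate is not wanted: it should be left standing where it is.

Things in the scene. Friction and masses are not known exactly. Their poses are not given: they have to be found in the camera images.
- plate_1: One of two square aluminium plates, 50 mm long, 50 mm tall, standing on edge on the mat, two small dark screw holes on top. Either 12 or 22 mm thick (the other plate is the other); which is not told, nor shown by its place: the opening left when the fingers shut on it is its thickness. 0.06 to 0.19 kg, loose. Origin: centre of its underside; x along its length, y across its thickness, z up.
- plate_2: The other square aluminium plate, 50 mm long, 50 mm tall, standing on edge on the mat, two small dark screw holes on top. 12 or 22 mm thick, whichever plate_1 is not; which is not told. 0.06 to 0.19 kg, loose. Origin: centre of its underside; x along its length, y across its thickness, z up.
- slot (a point): Middle of the slot's floor, on the fixed black circuit board (190 x 120 mm), 12 mm above the mat. x along slot and board, z up. Two copper rails 70 mm long, 18 mm tall (top 30 mm above the mat): slot 18.5 mm wide for 10 mm, then flaring at 45 degrees to 34 mm; ends open. On the board at x -71 to -85 mm: blue capacitors 18 mm tall; at 73 to 87 mm a green block 10 mm tall.
There are look-alikes about, which are no part of the job. Of the things that look like the part that bears slot, the largest one is meant.

How it is judged:
By the outcome, as a careful person would: the job done as asked, in the order asked, and still so for the second after the job is handed in, with the robot touching nothing.
It also fails if it takes over 40 s, if anything falls off the work surface, if the arm or the gripper's body presses on something with over 40 N, if the wrist force passes 120 N, or if a joint passes its speed limit or range.

## Working session

There is one attempt and no reset: what is moved stays moved. The work goes in short steps, Python scripts to look and compute and a shell command to move; the robot and the scene stay as the last step left them, time stands still between calls to the robot, and variables do not carry over. Pictures are saved under pics/ and viewed, at most 10 in all, crops included, and the job is handed in when it is done.

```bash
mkdir -p pics
cat > h.py <<'E'
import numpy as np,cv2
from cell import env,imaging,ticket
def snap(n,f):
    c=imaging.read_camera(n); cv2.imwrite(f,cv2.cvtColor(c['frame'],cv2.COLOR_RGB2BGR)); 
    np.savez(f'cal_{n}.npz',K=[c['fx'],c['fy'],c['cx'],c['cy']],T=c['cam_to_world']); return c
def px(n,u,v,z):
    d=np.load(f'cal_{n}.npz');fx,fy,cx,cy=d['K'];T=d['T']
    r=T[:3,:3]@np.array([(u-cx)/fx,(v-cy)/fy,1]);o=T[:3,3]
    return (o+r*(z-o[2])/r[2]).round(1)
E
python3 - <<'E'
from h import *
for n in('top','side'):
    snap(n,f'pics/{n}0.png'); d=np.load(f'cal_{n}.npz'); print(d['K'],d['T'].round(3))
print(env.observe())
E
```

```text
[571.25790672 571.25790672 327.22812242 251.03854864] [[ 3.000000e-03 -9.970000e-01  8.000000e-02  4.298090e+02]
 [-1.000000e+00 -5.000000e-03 -1.700000e-02  4.481800e+01]
 [ 1.700000e-02 -8.000000e-02 -9.970000e-01  1.046207e+03]
 [ 0.000000e+00  0.000000e+00  0.000000e+00  1.000000e+00]]
[494.25407388 494.25407388 322.08842748 243.74656601] [[-9.41000e-01 -2.48000e-01  2.31000e-01  3.02085e+02]
 [-3.38000e-01  7.17000e-01 -6.09000e-01  5.26011e+02]
 [-1.50000e-02 -6.51000e-01 -7.59000e-01  6.45643e+02]
 [ 0.00000e+00  0.00000e+00  0.00000e+00  1.00000e+00]]
{'clock': 0.1, 'qpos': array([-1.40800500e+00,  3.42661242e-01,  1.52490251e+00,  2.00992244e-05,
        1.27540714e+00, -1.46006900e-01]), 'qvel': array([ 8.78120783e-04, -1.31762156e-03, -2.93717861e-03, -5.34573810e-04,
        3.18423963e-04,  6.87558821e-05]), 'effort': array([ 3.10841700e-03, -4.32001948e+01, -2.44695067e+01,  7.18263374e-02,
        5.25712583e-02, -2.58264731e-05]), 'ee_pos': array([ 159.52015541, -499.80473133,  226.11683406]), 'orientation': array([-6.89173912e-04,  9.88104334e-01,  1.53783455e-01,  3.82884290e-06]), 'contact_force': array([-0.74024303,  0.46876925, -0.39389866]), 'wrist_torque': array([ 0.04637198,  0.02087305, -0.02445755]), 'grasp_force': 0.0, 'grip_width': 91.56012100950602}
```

View pics/top0.png

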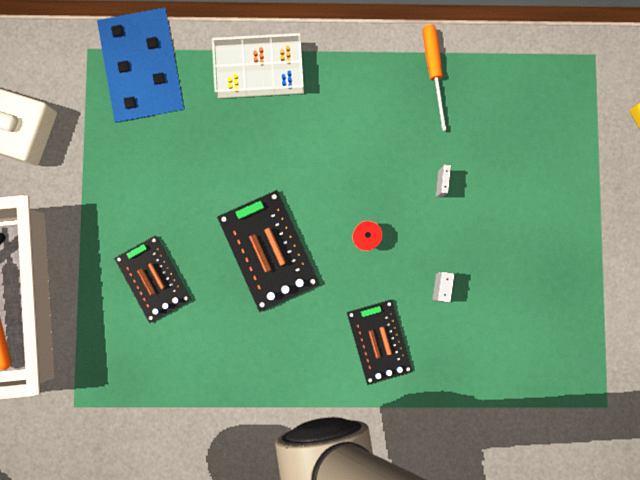

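View pics/side0.png

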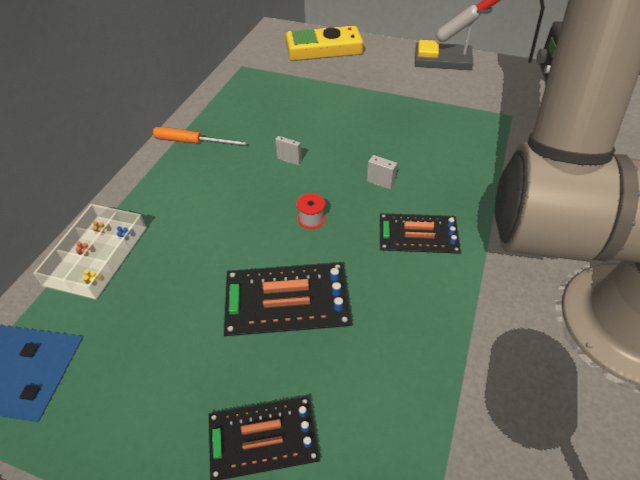

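Three boards appear in the top view, at about (153,279), (270,250) and (380,341). The one at (270,250) is clearly the largest, so it is the one meant. The plates are at (444,181) and (444,287). I'll confirm both in one enlarged crop.

Run:
```python
from h import *
i=cv2.imread('pics/top0.png')
a=cv2.resize(i[185:315,210:330],None,fx=4.5,fy=4.5,interpolation=cv2.INTER_CUBIC)
b=cv2.resize(i[160:202,425:465],None,fx=6,fy=6,interpolation=cv2.INTER_CUBIC)
c=cv2.resize(i[265:307,425:465],None,fx=6,fy=6,interpolation=cv2.INTER_CUBIC)
o=np.zeros((600,790,3),np.uint8);o[:585,:540]=a;o[:252,545:785]=b;o[300:552,545:785]=c
cv2.imwrite('pics/crop0.png',o)
```

```text
(no output)
```

View pics/crop0.png

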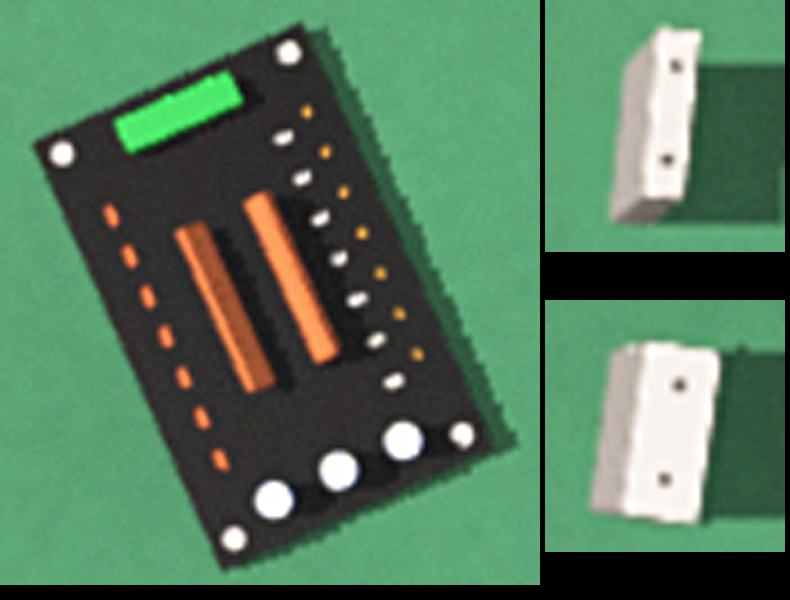

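Run:
```python
from h import *
def A(x,y,z):return px('top',210+(x+.5)/4.5-.5,185+(y+.5)/4.5-.5,z)
def B(x,y,z):return px('top',425+(x-545+.5)/6-.5,160+(y+.5)/6-.5,z)
s=np.array([A(*p,14) for p in((62,153),(288,52),(462,434),(233,538))]);print(s,s.mean(0))
d=(s[0]+s[1]-s[2]-s[3]);print('slot dir',np.arctan2(d[1],d[0]))
r=np.array([A(*p,30) for p in((175,233),(207,222),(275,383),(250,392),(243,200),(270,192),(340,352),(315,364))]);print(r,r.mean(0))
for a,b in((0,3),(1,2),(4,7),(5,6)):e=r[a]-r[b];print(np.arctan2(e[1],e[0]),np.linalg.norm(e))
p=np.array([B(*q,50) for q in((660,28),(700,30),(685,198),(643,196))]);print(p,p.mean(0))
h=[B(*q,50) for q in((676,66),(667,160))];e=h[0]-h[1];print(h,(h[0]+h[1])/2,np.arctan2(e[1],e[0]))
e=p[0]+p[1]-p[2]-p[3];print(np.arctan2(e[1],e[0]))
# side check: slot & plates projected
d=np.load('cal_side.npz')
o=env.observe();print(o['ee_pos'])
from scipy.spatial.transform import Rotation as R
print(R.from_quat(o['orientation'],scalar_first=True).as_matrix().round(3))
```

```text
[[570.6 215.8  14. ]
 [612.3 125.2  14. ]
 [457.9  53.9  14. ]
 [416.1 145.1  14. ]] [514.225 135.     14.   ]
slot dir 0.4308875515839871
[[536.7 168.   30. ]
 [541.1 155.3  30. ]
 [477.3 127.7  30. ]
 [473.7 137.5  30. ]
 [550.  141.2  30. ]
 [553.2 130.5  30. ]
 [489.7 102.2  30. ]
 [484.9 112.   30. ]] [513.325 134.3    30.   ]
0.45086875192291875 69.9946426521345
0.40829184874020213 69.51402736138945
0.42163971405071293 71.34879116004701
0.4192466747758439 69.52078825790173
[[ 665.2 -178.9   50. ]
 [ 664.7 -190.8   50. ]
 [ 614.3 -185.7   50. ]
 [ 614.8 -173.2   50. ]] [ 639.75 -182.15   50.  ]
[array([ 653.8, -183.5,   50. ]), array([ 625.6, -180.5,   50. ])] [ 639.7 -182.    50. ] -0.10598435798960015
-0.10673567264913612
[ 159.52015541 -499.80473133  226.11683406]
[[ 0.953  0.304 -0.   ]
 [ 0.304 -0.953  0.001]
 [ 0.    -0.001 -1.   ]]
```

Run:
```python
from h import *
i=cv2.imread('pics/side0.png')
o=np.zeros((600,790,3),np.uint8)
o[:300,:552]=cv2.resize(i[255:340,215:360],None,fx=4,fy=4,interpolation=cv2.INTER_CUBIC)[:300,:552]
o[310:590,:280]=cv2.resize(i[130:170,270:310],None,fx=7,fy=7,interpolation=cv2.INTER_CUBIC)
cv2.imwrite('pics/crop1.png',o)
```

```text
(no output)
```

View pics/crop1.png

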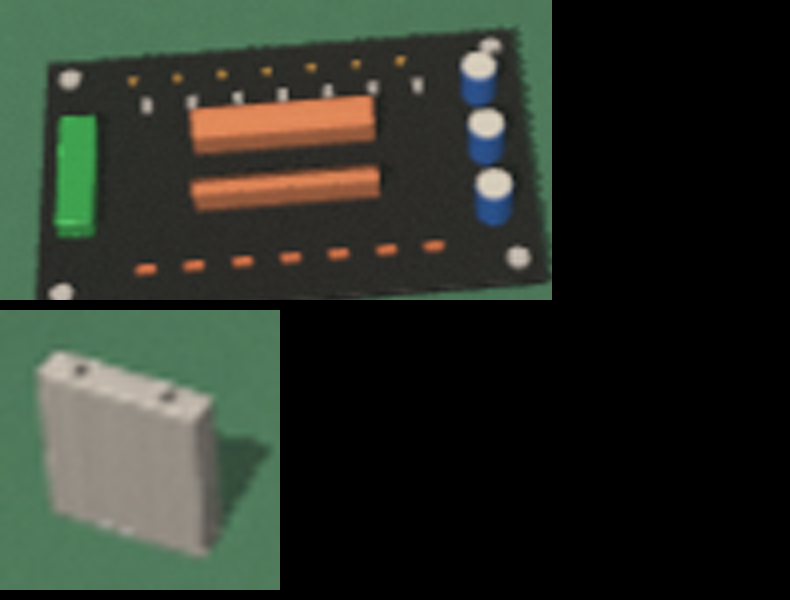

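The top crop puts the target slot at about (514, 134.5) mm, with its axis at 0.425 rad. The upper plate at pixel (444,181) looks about 12 mm thick. It is at (639.7, -182) mm, turned -0.107 rad, and I'll gauge it when I grip it. The side crop shows a plain slot with caps at one end.

```bash
python3 -m crank '[[0.96,0.636,-0.2,0,0,-0.52,1],[0.96,0.636,-0.2,0,0,-0.52,1],[0.96,0.636,-0.2,0,0,-0.52,1],[0.96,0.636,-0.2,0,0,-0.52,1],[0.96,0.636,-0.2,0,0,-0.52,1],[0.96,0.636,-0.2,0,0,-0.52,1],[0.96,0.636,-0.2,0,0,-0.52,1],[0.96,0.636,-0.2,0,0,-0.52,1]]' 15
python3 -m crank '[[0.96,0.636,-0.2,0,0,-0.52,1],[0.96,0.636,-0.2,0,0,-0.52,1],[0,0,-0.3,0,0,0,1],[0,0,0,0,0,0,1],[0,0,0,0,0,0,1]]'
cat >> h.py <<'E'
def st(x=639.7,y=-182,yaw=-0.107):
    o=env.observe();w,a,b,c=o['orientation']
    from scipy.spatial.transform import Rotation as R
    M=R.from_quat(o['orientation'],scalar_first=True).as_matrix()
    print('t',round(o['clock'],2),'pos',o['ee_pos'].round(1),'yaw',np.arctan2(M[1,0],M[0,0]).round(4),'z',M[:,2].round(4),'w',round(o['grip_width'],2),'g',round(o['grasp_force'],1),'F',o['contact_force'].round(1))
    print('need units',((np.array([x,y])-o['ee_pos'][:2])/50).round(3),((yaw-np.arctan2(M[1,0],M[0,0]))/.08).round(3))
E
python3 -c 'from h import *;st()'
```

```text
clock: 1.1
ee_pos: [544.9, -244.4, 146.0]
orientation: [-0.0, 1.0, -0.013, -0.0]
contact_force: [0.1, -0.3, 0.9]
grip_width: 91.5
grasp_force: 0.0
clock: 1.72
ee_pos: [638.8, -183.3, 112.1]
orientation: [0.0, 0.999, -0.054, -0.0]
contact_force: [0.8, -0.0, -0.2]
grip_width: 92.2
grasp_force: 0.0
t 1.73 pos [ 638.8 -183.3  112.1] yaw -0.1086 z [-3.e-04 -2.e-04 -1.e+00] w 92.19 g 0.0 F [ 0.8 -0.  -0.2]
need units [0.019 0.026] 0.02
```

```bash
python3 -m crank '[[0.02,0.026,-0.6,0,0,0,1],[0,0,-0.6,0,0,0,1],[0,0,-0.52,0,0,0,1],[0,0,0,0,0,0,1],[0,0,0,0,0,0,-1],[0,0,0,0,0,0,-1],[0,0,0,0,0,0,-1],[0,0,0,0,0,0,-1]]' 20
python3 -m crank '[[0,0,0,0,0,0,-1],[0,0,0,0,0,0,-1],[0,0,0,0,0,0,-1],[0,0,0,0,0,0,-1]]'
python3 -c 'from h import *;st()
snap("side","pics/side1.png")
i=cv2.imread("pics/side1.png")[60:260,180:440];cv2.imwrite("pics/g1.png",cv2.resize(i,None,fx=3,fy=3,interpolation=2))'
```

```text
clock: 2.72
ee_pos: [640.8, -180.9, 26.3]
orientation: [0.0, 0.999, -0.054, 0.0]
contact_force: [-0.2, -0.3, 0.5]
grip_width: 56.6
grasp_force: 0.0
clock: 3.22
ee_pos: [640.6, -180.9, 25.7]
orientation: [0.0, 0.999, -0.054, -0.0]
contact_force: [0.6, 0.2, 0.1]
grip_width: 16.1
grasp_force: 0.0
t 3.23 pos [ 640.6 -180.9   25.7] yaw -0.1072 z [-1.e-04 -1.e-04 -1.e+00] w 16.06 g 0.0 F [0.6 0.2 0.1]
need units [-0.017 -0.022] 0.002
```

View pics/g1.png

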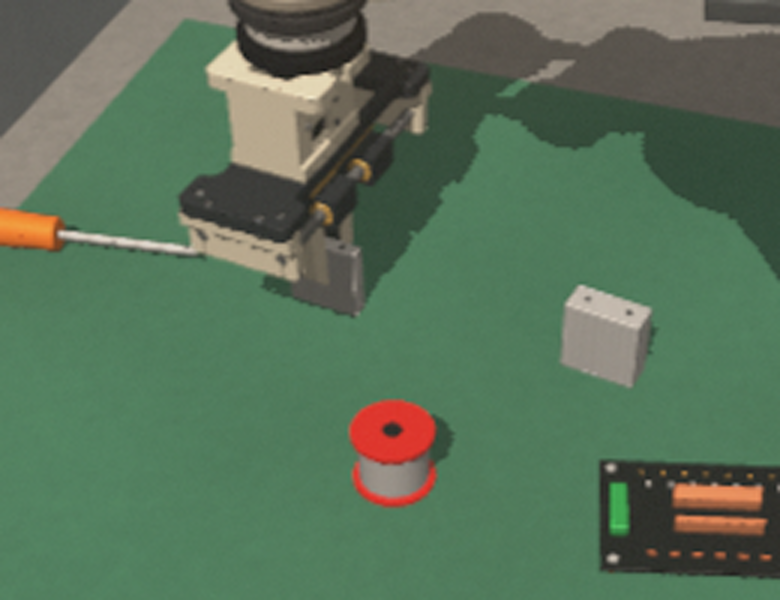

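The fingers straddle the plate, which is still upright at crop pixel (328,280). The opening is 16 mm and still shrinking. I'll finish closing and read the thickness.

```bash
python3 -m crank '[[0,0,0,0,0,0,-1],[0,0,0,0,0,0,-1],[0,0,0,0,0,0,-1],[0,0,0,0,0,0,-1]]' 30
```

```text
clock: 3.78
ee_pos: [640.6, -180.9, 25.7]
orientation: [0.0, 0.999, -0.054, -0.0]
contact_force: [-0.6, -0.4, -0.2]
grip_width: 11.5
grasp_force: 30.0
```

The thickness reads 11.5 mm, so this is the 12 mm plate. Next I lift it and carry it to the slot.

```bash
python3 -m crank '[[0,0,0.4,0,0,0,-1],[0,0,0.8,0,0,0,-1],[0,0,0.8,0,0,0,-1],[0,0,0,0,0,0,-1]]'
python3 -m crank '[[-0.317,0.789,0,0,0,0.83,-1],[-0.317,0.789,0,0,0,0.83,-1],[-0.317,0.789,0,0,0,0.83,-1],[-0.317,0.789,0,0,0,0.83,-1],[-0.317,0.789,0,0,0,0.83,-1],[-0.317,0.789,0,0,0,0.83,-1],[-0.317,0.789,0,0,0,0.83,-1],[-0.317,0.789,0,0,0,0.83,-1]]'
python3 -m crank '[[0,0,0,0,0,0,-1],[0,0,0,0,0,0,-1],[0,0,0,0,0,0,-1]]'
python3 -c 'from h import *;st(514,134.5,.425)'
```

```text
clock: 4.28
ee_pos: [642.5, -181.6, 129.8]
orientation: [0.001, 0.999, -0.054, 0.004]
contact_force: [1.1, -0.3, -0.4]
grip_width: 12.2
grasp_force: 30.0
clock: 5.28
ee_pos: [512.4, 135.8, 124.6]
orientation: [-0.0, 0.977, 0.211, -0.001]
contact_force: [-0.1, -0.6, -0.6]
grip_width: 11.8
grasp_force: 30.0
clock: 5.65
ee_pos: [514.0, 133.7, 125.3]
orientation: [0.0, 0.978, 0.21, -0.0]
contact_force: [0.2, 0.6, -0.9]
grip_width: 12.0
grasp_force: 30.0
t 5.65 pos [514.  133.7 125.3] yaw 0.4224 z [-4.e-04 -3.e-04 -1.e+00] w 12.03 g 30.0 F [ 0.2  0.6 -0.9]
need units [-0.001  0.015] 0.033
```

```bash
python3 -m crank '[[0,0.01,-0.4,0,0,0.03,-1],[0,0,-0.4,0,0,0,-1],[0,0,-0.4,0,0,0,-1],[0,0,-0.24,0,0,0,-1],[0,0,0,0,0,0,-1],[0,0,0,0,0,0,-1]]'
python3 -c 'from h import *;st(514,134.5,.425)
snap("side","pics/side2.png")
i=cv2.imread("pics/side2.png")[180:340,200:400];cv2.imwrite("pics/g2.png",cv2.resize(i,None,fx=3.5,fy=3.5,interpolation=2))'
```

```text
clock: 6.4
ee_pos: [514.4, 135.1, 54.4]
orientation: [0.0, 0.977, 0.211, 0.001]
contact_force: [0.2, -0.4, -1.0]
grip_width: 11.6
grasp_force: 30.0
t 6.4 pos [514.4 135.1  54.4] yaw 0.426 z [ 0.0012  0.     -1.    ] w 11.61 g 30.0 F [ 0.2 -0.4 -1. ]
need units [-0.008 -0.011] -0.012
```

View pics/g2.png

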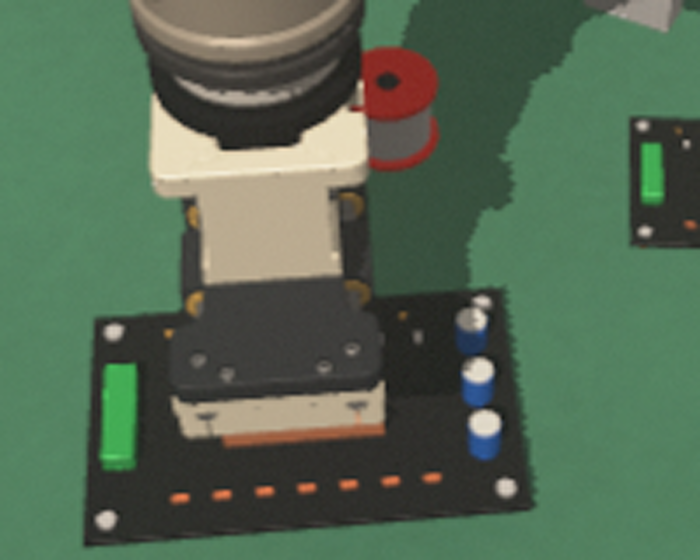

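The gripper sits squarely over the rails, with the near rail at crop (305,437), clear of the caps and the spool. Now I'll lower slowly.

```bash
python3 -m crank '[[0,0,-0.1,0,0,0,-1],[0,0,-0.1,0,0,0,-1],[0,0,-0.06,0,0,0,-1],[0,0,0,0,0,0,-1],[0,0,0,0,0,0,-1]]' 12
python3 -c 'from h import *;st(514,134.5,.425)'
```

```text
clock: 7.08
ee_pos: [513.8, 135.3, 40.8]
orientation: [0.0, 0.977, 0.212, 0.0]
contact_force: [-1.0, -0.4, -0.9]
grip_width: 12.0
grasp_force: 12.0
t 7.08 pos [513.8 135.3  40.8] yaw 0.4265 z [ 1.e-04 -1.e-04 -1.e+00] w 11.99 g 12.0 F [-1.  -0.4 -0.9]
need units [ 0.003 -0.015] -0.018
```

```bash
python3 -m crank '[[0,0,-0.03,0,0,0,-1],[0,0,-0.02,0,0,0,-1],[0,0,-0.01,0,0,0,-1],[0,0,-0.01,0,0,0,-1],[0,0,0,0,0,0,-1],[0,0,0,0,0,0,-1]]' 6
python3 -c 'from h import *;st(514,134.5,.425)'
```

```text
clock: 7.82
ee_pos: [513.8, 135.2, 37.6]
orientation: [0.0, 0.977, 0.212, 0.0]
contact_force: [-2.9, -0.1, 4.8]
grip_width: 12.1
grasp_force: 6.0
t 7.83 pos [513.8 135.2  37.6] yaw 0.4264 z [ 3.e-04 -1.e-04 -1.e+00] w 12.08 g 6.0 F [-2.9 -0.1  4.8]
need units [ 0.004 -0.014] -0.018
```

The floor contact shows at the expected height. Release and withdraw.

```bash
python3 -m crank '[[0,0,0,0,0,0,-0.6],[0,0,0,0,0,0,-0.4],[0,0,0,0,0,0,-0.3],[0,0,0,0,0,0,-0.2],[0,0,0,0,0,0,-0.2],[0,0,0,0,0,0,-0.2]]'
python3 -m crank '[[0,0,0.3,0,0,0,-0.2],[0,0,0.8,0,0,0,-0.2],[0,0,0.9,0,0,0,-0.2],[0,0,0.9,0,0,0,-0.2],[0,-0.9,0.6,0,0,0,-0.2],[0,-0.9,0.6,0,0,0,-0.2],[0,-0.9,0,0,0,0,-0.2],[0,-0.9,0,0,0,0,-0.2]]'
python3 -m crank '[[0,-0.9,0,0,0,0,-0.2],[0,-0.9,0,0,0,0,-0.2],[0,0,0,0,0,0,-0.2],[0,0,0,0,0,0,-0.2]]'
python3 - <<'E'
from h import *
snap('side','pics/side3.png');snap('top','pics/top3.png')
a=cv2.imread('pics/side3.png')[220:340,200:370];b=cv2.imread('pics/top3.png')[185:315,205:335]
o=np.zeros((600,790,3),np.uint8)
a=cv2.resize(a,(440,311),interpolation=2);b=cv2.resize(b,(345,345),interpolation=2)
o[:311,:440]=a;o[:345,445:]=b
o[350:590,:320]=cv2.resize(cv2.imread('pics/side3.png'),(320,240))
o[350:590,400:720]=cv2.resize(cv2.imread('pics/top3.png'),(320,240))
cv2.imwrite('pics/f.png',o)
E
```

```text
clock: 8.57
ee_pos: [513.8, 135.2, 37.2]
orientation: [0.0, 0.977, 0.212, -0.0]
contact_force: [0.7, -0.4, -0.6]
grip_width: 36.6
grasp_force: 0.0
clock: 9.57
ee_pos: [513.7, -46.2, 244.0]
orientation: [0.001, 0.977, 0.212, 0.001]
contact_force: [0.6, -0.3, -0.4]
grip_width: 36.7
grasp_force: 0.0
clock: 10.07
ee_pos: [513.6, -134.3, 242.9]
orientation: [-0.0, 0.977, 0.211, 0.0]
contact_force: [-0.3, -0.0, -0.0]
grip_width: 36.7
grasp_force: 0.0
```

View pics/f.png

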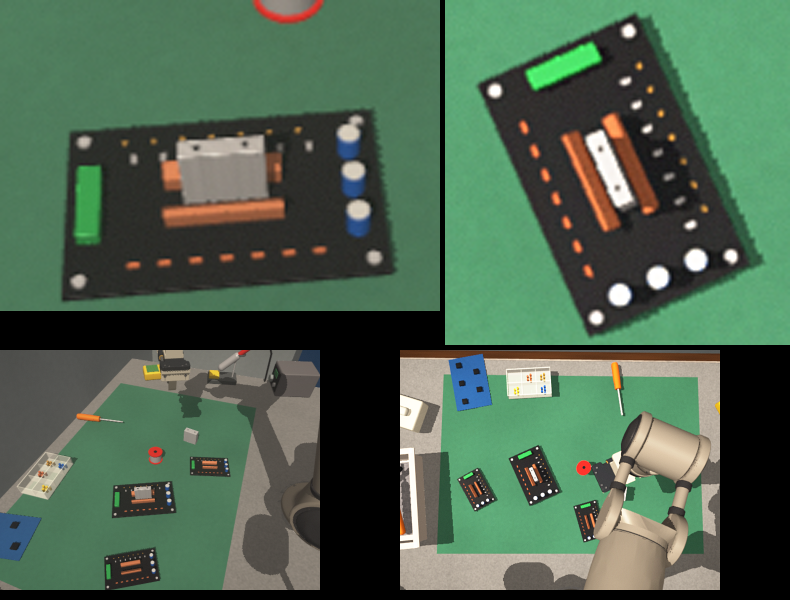

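The plate stands upright in the slot at mid-length, at top crop (608,168). The 22 mm plate still stands where it was, and the arm is clear.

```bash
python3 -c 'from cell import ticket;print(ticket.close_job())'
```

```text
the job is handed in; nothing more can be done
None
```

The 12 mm plate, gauged at about 12 mm between the fingers, is seated upright in the largest board's slot at about mid-length and released; the 22 mm plate was left standing, and the job was handed in at about 10 s.

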